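Seat the mixer jar on its pegged base

ROBOT

A 6-joint arm with a two-finger parallel gripper is mounted at the origin on the work surface. World frame = base frame: x ahead of the robot, y to its left, z up, the work surface at z = 0. Lengths are in mm, angles in rad, forces in N, time in s.
With the tool pointing down it reaches from about 325 to 850 mm from the base axis. Payload 15.5 kg.
Tool frame: the origin (TCP) lies at the very end of the fingers, on their centre line; the grasp point (between the pads) lies 19 mm behind it; z points along the fingers, y is the direction in which the jaws open and shut (so a half turn about z gives the same grasp; the last joint's range is limited). The gripper opens to 91 mm and grips with 3 to 60 N. Pads are 32 mm wide; open, the fingers measure 118 mm over their backs; the gripper's body (76 mm by 178 mm) begins 60 mm behind the grasp point.
Start: joints at [1.079, 0.494, 1.345, -0, 1.302, -0.096], TCP at [241.539, 576.442, 213.915] pointing down, gripper open.
Joint ranges: [-2.91, 2.91], [-0.82, 2.16], [0.22, 2.67], [-1.22, 4.37], [0.12, 2.79], [-3.08, 3.08]. Speed limits (rad/s): [1.89, 1.89, 2.57, 3.01, 3.01, 3.01].

INTERFACE

Orientations are given as a rotation vector (axis times angle).
In Python, from workcell import * gives the robot as it stands.
- The arm moves only by the tool play_rows, never from a script. Its argument "steps" is a list of rows, each a list of 2 entries, a list of its own where there are three numbers: the shift along the world's x, y, z in cm, then the turn, a rotation vector about the world's x, y, z in degrees. In form: [[[dx, dy, dz], [wx, wy, wz]], ...]. A call has 1 to 12 rows; each row is the pose to reach, as a shift and turn from the pose measured when the call began; what a row does not reach only later rows make up. A row lasts 1/10 s, in which the tool goes at most 50 mm and 8.59 degrees, less where a joint would pass 70% of its speed; a pose out of reach is approached as far as the arm can. A call with a gripper value outside its range is refused whole. "fingers" is the opening in per cent of the stroke, from 0 (shut) to 100 (fully open), set as the call begins (left out, the last holds). The fingers move at their own pace and stop on an object; "force" is the grip in N (left out, the last holds). Time passes only in rows, so rows that repeat a pose let the fingers close. It gives the time, the measured TCP pose, the force and the opening at its end, in the units of the state.
- get_state(): the state, without advancing time (a new reading comes with each control period).
- read_camera(name): name is "scene" or "top" or "wrist"; returns a dict with "img" (480x640x3 uint8, red, green, blue), "range_z" (480x640 float32, mm along the optical axis (not along the pixel's ray), 0 where there is no reading), "fx", "fy", "cx", "cy" (pixels), "camera_from_world" (4x4, takes a point from world to camera coordinates); the wrist camera has in their place "mount" (4x4, takes a point from camera to tool coordinates, whose origin is the TCP and whose axes are the flange's). Camera axes: x right, y up, looking along -z (the intrinsics and any distortion apply to the point x, -y, -z); pixel columns grow to the right and rows downward; lengths in mm; the calibration is good to about 2 mm. A picture is of the moment at which its call begins: read the wrist's pose just before it.
- job_done(): hands the job in, once; it reports no verdict.
The state is a dict: "clock": time; "joint_pos": joint angles; "joint_vel": joint speeds; "effort": joint torques, N m; "tool_pos": TCP position; "tool_rot": TCP orientation; "ft_force": force on the tool from outside, world axes, zero at the start; "ft_torque": the same for the moment, N m; "gripper_width": finger opening in mm.
Only numpy, scipy, OpenCV 4.12 (cv2) and the standard library are available. Lean on these libraries where they do the work, as an engineer would, in place of code of your own. Each camera call takes 0.05 s, during which the arm holds its last target. There are 200 camera calls.

TASK

Lift the hinged dust lid of the white mixer base right up until it rests back on its stop, and leave it open. Then take the steel mixer jar from the pale blue tray, keep it upright, and lower it (do not let it drop) onto the base so that the two pegs enter the two holes in its foot and it sits fully home; its handle may point to either side. Leave the three steel containers and the pepper grinder where they stand.

Things in the scene. Friction and masses are not known exactly. Their poses are not given: they have to be found in the camera images.
- mixer_base: White plastic motor base of a mixer, fixed, 150 (x) by 190 mm (y), walls 6 mm, rim 66 mm high, lid hinge along its +x edge, small dial on its -x face at y = -55 mm projecting 15 mm. Origin: centre of the underside. Inside, on a flat deck 36 mm above the counter, stand two steel pegs at x = 0, y = +40 and -40 mm, 15 mm thick, 19 mm tall, the top 8 mm tapering to 8 mm.
- deck (a point): Point on the deck midway between the two pegs, 36 mm above the base's underside; axes as the base. The origin of the seated jar comes here.
- base_lid (a joint): Angle of the dust lid: 0 shut, grows as its -x edge swings up; the stop is at 1.95 rad, past upright, where it stays by its weight; it falls shut if let go below about 1.6 rad. Lid 150 x 190 mm, 8 mm thick, 160 g, mid-plane 71 mm above the counter when shut.
- lid_hinge (a point): Middle of the lid's hinge axis, which runs along the base's y axis, 75 mm to +x of the base's centre and 71 mm above its underside.
- lid_tab (a point): Grip point on the lid's pull tab, a flat tongue in the middle of the free edge, projecting 57 mm beyond it (to -x when shut), 30 mm wide (y), 12 mm thick. The point lies 32 mm beyond the edge, 182 mm from the hinge axis. Pinched by its two sides, the tab can turn between the fingers as the lid swings. Axes: the lid's (as the base's when shut).
- jar: Closed steel mixer jar, 0.55 kg, 176 mm tall, upright; origin: centre of the underside. Black foot 80 (x) by 125 mm (y), 22 mm high, with two 22 mm square holes through it at y = +40 and -40 mm. Body 92 to 106 mm in diameter up to 125 mm, fixed black lid up to 135 mm, grip bar on top. Side handle on +y out to y = 89 mm, 49 to 115 mm high. Fits the pegs either way round (half a turn).
- jar_grip (a point): Place to grip the jar: in its top bar, 160 mm above its underside, on its axis. The bar is 24 mm thick (x), 70 mm long (y), from 135 to 176 mm high. Axes as the jar.
- tray: Pale blue plastic tray, fixed, 220 mm (x) by 240 mm (y), rim 18 mm high, floor 5 mm thick; the jar stands on its floor. Origin at the centre of its underside.
- container0: One of three identical closed steel containers, 91 mm in diameter, 92 mm high, loose; origin at the centre of its underside. Leave it alone.
- container1: One of three identical closed steel containers, 91 mm in diameter, 92 mm high, loose; origin at the centre of its underside. Leave it alone.
- container2: One of three identical closed steel containers, 91 mm in diameter, 92 mm high, loose; origin at the centre of its underside. Leave it alone.
- grinder: Stainless steel pepper grinder with a knob on top, 60 mm in diameter, 176 mm high, loose; origin at the centre of its underside. Leave it alone.
Not all that is in view belongs to the job. What is shaped like the jar but orange or yellow is not meant.

How it is judged:
By the outcome, as a careful person would: the job done as asked, in the order asked, and still so for the second after the job is handed in, with the robot touching nothing.
It also fails if it takes over 62 s, if anything falls off the work surface, if the arm or the gripper's body presses on something with over 40 N, if the wrist force passes 120 N, or if a joint passes its speed limit or range.

## Working session

There is one attempt and no reset: what is moved stays moved. The work goes in short steps, Python scripts to look and compute and a tool call to move; the robot and the scene stay as the last step left them, time stands still between calls to the robot, and variables do not carry over. Pictures are saved under pics/ and viewed, about 8 in all and at most 12, crops included, and the job is handed in when it is done.

Besides the shell and the picture viewer there is one more tool, called after "Emit:" as name(argument=value, ...), one argument or row to a line, values as JSON. play_rows: Moves the arm, as the interface text tells. Its arguments: {"type":"object","properties":{"steps":{"type":"array"},"fingers":{"type":"number"},"force":{"type":"number"}},"required":["steps"]}

```bash
ls; mkdir -p pics; cat > h.py <<'E'
from workcell import *
import numpy as np, cv2
def pts(c):
    z=c["range_z"]; v,u=np.mgrid[0:480,0:640]
    P=np.stack([(u-c["cx"])/c["fx"]*z,-(v-c["cy"])/c["fy"]*z,-z,np.ones_like(z)],-1)
    W=P@np.linalg.inv(c["camera_from_world"]).T
    W=W[...,:3]; W[z<=0]=np.nan; return W
E
python3 - <<'E'
from h import *
print(get_state())
for n in("scene","top"):
    c=read_camera(n); np.savez(n+".npz",**c); cv2.imwrite(f"pics/{n}0.png",c["img"][...,::-1])
    print({k:c[k] for k in c if k not in("img","range_z")}, (c["range_z"]>0).mean())
E
```

```text
pics
{'clock': 0.0, 'joint_pos': array([ 1.07849404e+00,  4.94185526e-01,  1.34614689e+00, -4.52250904e-07,
        1.30250555e+00, -9.55133830e-02]), 'joint_vel': array([ 0.00081862, -0.00184572, -0.00080234,  0.00163609, -0.00230625,
        0.00019976]), 'effort': array([-2.66257615e-03, -8.78788447e+01, -3.81849504e+01,  7.04124430e-02,
        5.34598518e-02, -1.42204608e-04]), 'tool_pos': array([241.35548918, 576.09262596, 213.33147537]), 'tool_rot': array([-6.19122555e-01, -3.07961429e+00,  1.87223214e-03]), 'ft_force': array([ 0.7738501 ,  0.6495786 , -0.94089656]), 'ft_torque': array([ 0.01710655, -0.03750801, -0.02588222]), 'gripper_width': 91.37215602469942}
{'fx': 463.8948306975851, 'fy': 463.8948306975851, 'cx': 322.6733499071655, 'cy': 239.3507448424672, 'camera_from_world': array([[ 6.18573857e-01,  7.85447133e-01, -2.09567094e-02,
        -2.36932862e+02],
       [-5.54230197e-01,  4.55075851e-01,  6.96946812e-01,
         2.72228426e+02],
       [ 5.56951768e-01, -4.19498237e-01,  7.16816544e-01,
        -1.46994647e+03],
       [ 0.00000000e+00,  0.00000000e+00,  0.00000000e+00,
         1.00000000e+00]])} 0.99552734375
{'fx': 435.3593254421884, 'fy': 435.3593254421884, 'cx': 327.17753542640577, 'cy': 232.19196752316685, 'camera_from_world': array([[-9.29185989e-03, -9.99602902e-01, -2.66026230e-02,
        -1.15712132e+02],
       [ 9.94381955e-01, -1.20420840e-02,  1.05164230e-01,
        -5.71192660e+02],
       [-1.05442820e-01, -2.54759970e-02,  9.94098982e-01,
        -1.07575120e+03],
       [ 0.00000000e+00,  0.00000000e+00,  0.00000000e+00,
         1.00000000e+00]])} 0.9959635416666667
```

View pics/scene0.png

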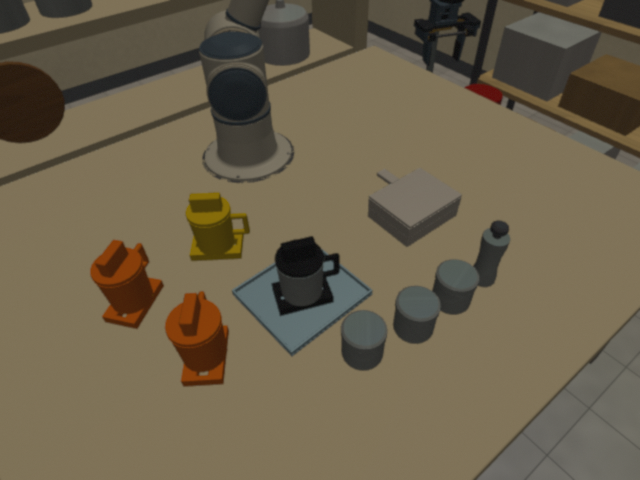

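View pics/top0.png

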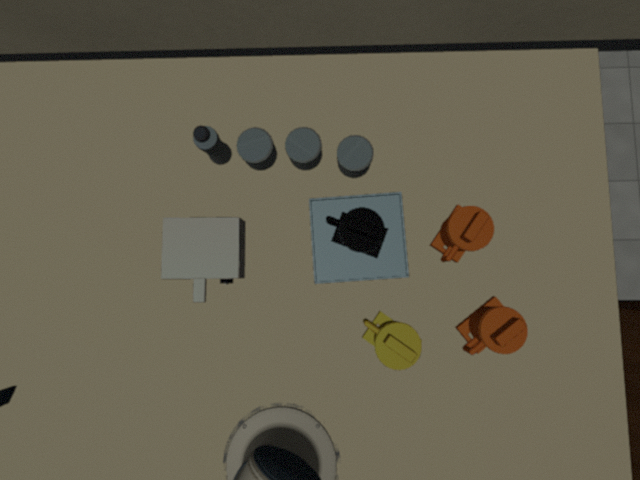

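Scene view: white base at (415,205) with its tab at (390,178), jar on the tray at (300,275). Top view: lid centred near (202,248), tab (199,290), dial (227,280), jar (360,232) with its handle up-left at (332,222); the yellow and orange look-alikes lie to the right and below.

```bash
cat >> h.py <<'E'
def plane(c,uv,z):
    uv=np.atleast_2d(uv).astype(float); T=np.linalg.inv(c["camera_from_world"])
    d=np.c_[(uv[:,0]-c["cx"])/c["fx"],-(uv[:,1]-c["cy"])/c["fy"],-np.ones(len(uv))]@T[:3,:3].T
    o=T[:3,3]; return o+d*((z-o[2])/d[:,2])[:,None]
def rect(c,m,z):
    cs,_=cv2.findContours(m.astype(np.uint8),0,2); k=max(cs,key=cv2.contourArea)
    r=cv2.minAreaRect(plane(c,k[:,0],z)[:,:2].astype(np.float32)); return r
E
python3 - <<'E'
from h import *
for n in("top","scene"):
    c=dict(np.load(n+".npz")); W=pts(c); x,y,z=np.moveaxis(W,-1,0); im=c["img"].astype(int)
    print(n,"table z",np.nanmedian(z[(abs(x-500)<300)&(abs(y)<300)]))
    def show(l,m,h):
        print(l,m.sum(),"z",np.nanmedian(z[m]),"med",np.nanmedian(W[m],0)[:2],"rect",rect(c,m,h))
    reg=(x>350)&(x<720)&(y>90)&(y<420)&(z>66)&(z<85)
    lid=cv2.morphologyEx(reg.astype(np.uint8),cv2.MORPH_OPEN,np.ones((15,15)))>0
    show("lid",lid,75)
    # tab: near lid -x
    tab=(x>300)&(x<445)&(y>100)&(y<300)&(z>55)&(z<90)&~cv2.dilate(lid.astype(np.uint8),np.ones((5,5))).astype(bool)
    tab=cv2.morphologyEx(tab.astype(np.uint8),cv2.MORPH_OPEN,np.ones((3,3)))>0
    show("tab",tab,77)
    j=(x>380)&(x<700)&(y>-250)&(y<-0)
    show("bar",j&(z>172)&(z<190),181)
    show("jarlid",j&(z>130)&(z<150),140)
    show("foot",j&(z>21)&(z<31)&(im.sum(2)<120),27)
    hd=j&(z>100)&(z<125)
    show("handle",hd,120)
    b=(im[...,2]>im[...,0]+15)&j&(z<25); show("tray",b,18)
    show("grinder",(x>600)&(y>120)&(z>120)&(z<190),176)
    show("cont",(x>600)&(x<850)&(y>-150)&(y<330)&(z>85)&(z<97),92)
    m=(x>600)&(x<850)&(y>-150)&(y<330)&(z>85)&(z<97)
    k,l,s,ce=cv2.connectedComponentsWithStats(m.astype(np.uint8))
    for i in range(1,k):
        if s[i,4]>200: print(" c",s[i,4],np.nanmedian(W[l==i],0))
E
```

```text
top table z 1.5775274387881382
lid 3680 z 75.04241654648706 med [530.51319831 195.31588604] rect ((530.6049194335938, 186.68759155273438), (190.19618225097656, 146.79432678222656), 89.466552734375)
tab 246 z 76.4031684024028 med [421.34883414 186.65711707] rect ((421.3278503417969, 186.1066436767578), (31.657440185546875, 42.967185974121094), 89.5491714477539)
bar 354 z 181.01027049132637 med [ 562.54395919 -203.89305007] rect ((562.886962890625, -203.5609588623047), (69.58840942382812, 24.4573917388916), 68.57958984375)
jarlid 1207 z 140.3179271867724 med [ 555.84057489 -201.41477856] rect ((562.4617919921875, -200.60797119140625), (97.90392303466797, 100.76168823242188), 89.22002410888672)
foot 176 z 27.202232945373453 med [ 549.80589055 -156.53730905] rect ((555.354736328125, -144.68075561523438), (47.64571762084961, 24.038732528686523), 19.746068954467773)
handle 91 z 118.47454327804246 med [ 588.49111982 -137.9956229 ] rect ((588.3078002929688, -137.84194946289062), (35.421958923339844, 14.111662864685059), 70.67100524902344)
tray 1997 z 5.226395132019434 med [ 518.46142076 -144
[... 1501 characters left out ...]
((608.0166015625, -218.34085083007812), (82.92339324951172, 36.46917724609375), 70.467041015625)
tray 1740 z 4.160072055318608 med [ 621.5042072  -167.04020253] rect ((618.123046875, -172.82412719726562), (91.81658935546875, 168.44131469726562), 4.135801315307617)
grinder 703 z 139.36363799077048 med [792.52746228 151.15857943] rect ((799.8047485351562, 126.58146667480469), (54.806190490722656, 93.9898681640625), 36.22201919555664)
cont 2475 z 90.60936486826222 med [784.69016897 -30.66921319] rect ((783.6835327148438, -69.37019348144531), (89.24393463134766, 89.41810607910156), 50.8245735168457)
 c 1100 [785.23284551  50.1030583   90.59288964]
 c 1280 [783.67943044 -68.288974    90.64091021]
```

Emit:
play_rows(
  steps=[
    [[4.6,-9.8,0],[0,0,6]],
    [[4.6,-9.8,0],[0,0,12]],
    [[18.4,-39,0],[0,0,22.7]],
    [[18.4,-39,0],[0,0,22.7]],
    [[18.4,-39,0],[0,0,22.7]],
    [[18.4,-39,0],[0,0,22.7]],
    [[18.4,-39,0],[0,0,22.7]],
    [[18.4,-39,0],[0,0,22.7]],
    [[18.4,-39,0],[0,0,22.7]],
    [[18.4,-39,-3],[0,0,22.7]],
    [[18.4,-39,-3],[0,0,22.7]],
    [[18.4,-39,-3],[0,0,22.7]],
  ],
  fingers=60,
  force=15,
)

```text
clock: 1.3
tool_pos: [424.8, 186.3, 183.4]
tool_rot: [-0.001, -3.14, 0.002]
ft_force: [0.8, -0.2, 0.1]
gripper_width: 54.3
```

```bash
cat >> h.py <<'E'
from scipy.spatial.transform import Rotation as R
def wrist():
    s=get_state(); c=read_camera("wrist")
    T=np.eye(4); T[:3,:3]=R.from_rotvec(s["tool_rot"]).as_matrix(); T[:3,3]=s["tool_pos"]
    c["camera_from_world"]=np.linalg.inv(T@c["mount"]); return s,c
E
python3 - <<'E'
from h import *
s,c=wrist(); print({k:c[k] for k in c if k not in("img","range_z")}); cv2.imwrite("pics/w1.png",c["img"][...,::-1])
np.savez("w1.npz",**c)
print(s["clock"],s["tool_pos"],R.from_rotvec(s["tool_rot"]).as_matrix().round(3),s["joint_pos"])
W=pts(c);x,y,z=np.moveaxis(W,-1,0)
m=(x>330)&(x<452)&(y>100)&(y<280)&(z>62)&(z<90)
print(m.sum(),np.nanmedian(W[m],0),rect(c,m,77))
print("lid edge y", [np.nanpercentile(y[(x>480)&(x<590)&(z>62)&(z<90)],q) for q in(0.5,99.5)])
E
```

```text
{'fx': 334.5106921664908, 'fy': 334.5106921664908, 'cx': 319.0500723948344, 'cy': 238.95533684560976, 'mount': array([[-4.45268787e-04,  9.60272571e-01,  2.79063418e-01,
         7.83283496e+01],
       [ 9.99999667e-01,  6.18275578e-04, -5.31938011e-04,
        -6.88980256e-01],
       [-6.83343578e-04,  2.79063089e-01, -9.60272527e-01,
        -1.70078627e+02],
       [ 0.00000000e+00,  0.00000000e+00,  0.00000000e+00,
         1.00000000e+00]]), 'camera_from_world': array([[ 9.11566337e-04,  9.99999253e-01, -8.14444588e-04,
        -1.85902466e+02],
       [-9.60793548e-01,  6.50011363e-04, -2.77264017e-01,
         4.31111944e+02],
       [-2.77263281e-01,  1.03525765e-03,  9.60793423e-01,
        -2.43847172e+02],
       [ 0.00000000e+00,  0.00000000e+00,  0.00000000e+00,
         1.00000000e+00]])}
1.3 [424.77891081 186.27242843 183.44125337] [[-1.     0.    -0.002]
 [ 0.     1.    -0.001]
 [ 0.002 -0.001 -1.   ]] [ 2.85106839e-01  3.08745348e-01  1.76676380e+00 -1.03665802e-03
  1.06830318e+00 -1.28472279e+00]
2115 [423.30993997 189.86849741  76.05864915] ((424.2411804199219, 189.99264526367188), (29.58733558654785, 54.44450378417969), 89.78380584716797)
lid edge y [np.float64(122.53782199979604), np.float64(280.58884959123804)]
```

View pics/w1.png

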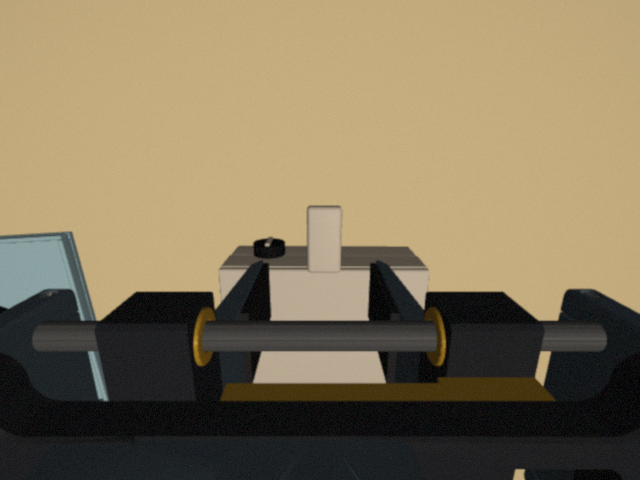

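The wrist view shows the tab centred at pixel (324,238), about 3 mm to +y of the midpoint between the fingers at (320,…). The dial at (269,247) is clear of them. I'm going down and pinching.

Emit:
play_rows(
  steps=[
    [[0,0.25,-4],[0,0,0]],
    [[0,0.25,-8],[0,0,0]],
    [[0,0.25,-11],[0,0,0]],
    [[0,0.25,-13],[0,0,0]],
    [[0,0.25,-13],[0,0,0]],
    [[0,0.25,-13],[0,0,0]],
  ],
)

```text
clock: 1.95
tool_pos: [425.6, 189.9, 54.9]
tool_rot: [-0.002, 3.142, -0.001]
ft_force: [0.5, -0.4, 0.5]
gripper_width: 54.9
```

Emit:
play_rows(
  steps=[
    [[0,0,0],[0,0,0]],
    [[0,0,0],[0,0,0]],
    [[0,0,0],[0,0,0]],
    [[0,0,0],[0,0,0]],
    [[0,0,0],[0,0,0]],
    [[0,0,0],[0,0,0]],
  ],
  fingers=0,
  force=12,
)

```text
clock: 2.55
tool_pos: [425.9, 190.1, 55.4]
tool_rot: [-0.001, 3.141, -0.0]
ft_force: [-1.5, 2.4, 9.4]
gripper_width: 30.0
```

Emit:
play_rows(
  steps=[
    [[0.06,0,1.45],[0,0,0]],
    [[0.23,0,2.9],[0,0,0]],
    [[0.52,0,4.33],[0,0,0]],
    [[0.92,0,5.73],[0,0,0]],
    [[1.44,0,7.09],[0,0,0]],
    [[2.06,0,8.4],[0,0,0]],
    [[2.78,0,9.67],[0,0,0]],
    [[3.6,0,10.87],[0,0,0]],
    [[4.52,0,12.0],[0,0,0]],
    [[5.52,0,13.06],[0,0,0]],
    [[6.6,0,14.03],[0,0,0]],
    [[7.76,0,14.91],[0,0,0]],
  ],
)

```text
clock: 3.75
tool_pos: [503.5, 189.9, 204.9]
tool_rot: [-0.001, 3.141, -0.001]
ft_force: [1.9, -0.3, -4.0]
gripper_width: 29.8
```

Emit:
play_rows(
  steps=[
    [[1.23,0,0.79],[0,0,0]],
    [[2.51,0,1.47],[0,0,0]],
    [[3.85,0,2.05],[0,0,0]],
    [[5.22,0,2.53],[0,0,0]],
    [[6.63,0,2.89],[0,0,0]],
    [[8.07,0,3.14],[0,0,0]],
    [[9.52,0,3.27],[0,0,0]],
    [[10.97,0,3.28],[0,0,0]],
    [[12.42,0,3.18],[0,0,0]],
    [[13.86,0,2.97],[0,0,0]],
    [[15.28,0,2.64],[0,0,0]],
    [[16.67,0,2.2],[0,0,0]],
  ],
)

```text
clock: 4.95
tool_pos: [670.9, 189.3, 227.3]
tool_rot: [-0.0, 3.141, -0.002]
ft_force: [0.5, -4.2, 3.4]
gripper_width: 30.0
```

Emit:
play_rows(
  steps=[
    [[0,0,0],[0,0,0]],
    [[0,0,0],[0,0,0]],
    [[0,0,0],[0,0,0]],
  ],
)

```text
clock: 5.25
tool_pos: [670.4, 189.3, 227.4]
tool_rot: [-0.0, 3.141, -0.002]
ft_force: [1.0, -0.9, -1.3]
gripper_width: 30.1
```

Emit:
play_rows(
  steps=[
    [[0,0,0],[0,0,0]],
    [[0,0,0],[0,0,0]],
    [[0,0,0],[0,0,0]],
    [[0,0,0],[0,0,0]],
    [[0,0,2],[0,0,0]],
    [[0,0,5],[0,0,0]],
    [[0,0,8],[0,0,0]],
    [[0,0,10],[0,0,0]],
    [[0,0,10],[0,0,0]],
    [[0,0,10],[0,0,0]],
  ],
  fingers=70,
)

```text
clock: 6.25
tool_pos: [670.4, 189.2, 327.3]
tool_rot: [-0.0, 3.141, -0.002]
ft_force: [-0.9, -0.7, -0.7]
gripper_width: 63.8
```

```bash
python3 - <<'E'
from h import *
s,c=wrist(); np.savez("w2.npz",**c); t=read_camera("top"); np.savez("t2.npz",**t)
print(s["clock"],s["tool_pos"],s["ft_force"])
cv2.imwrite("pics/w2.png",np.hstack([c["img"][:300,100:540],t["img"][150:450,100:420]])[...,::-1])
E
```

```text
6.25 [670.40398304 189.2217216  327.27570331] [-0.89151927 -0.68435176 -0.69136712]
```

View pics/w2.png

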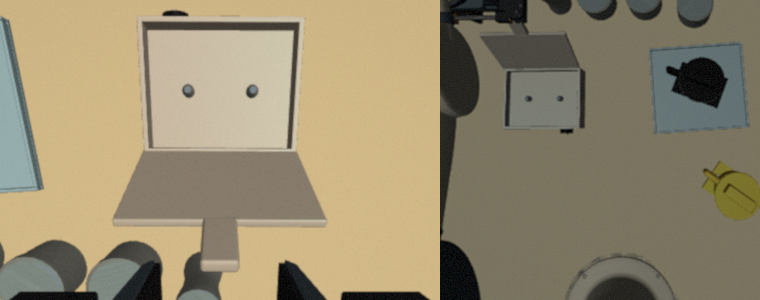

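The lid stands open and the fingers are clear. The two pegs show at wrist pixels about (288,90) and (352,90), and at about (189,249) and (220,248) in the top view.

```bash
cat >> h.py <<'E'
def pegs(c,win):
    g=cv2.cvtColor(c["img"],6 if 0 else cv2.COLOR_RGB2GRAY).astype(int); u0,u1,v0,v1=win
    sub=g[v0:v1,u0:u1]; m=(sub<np.median(sub)-25).astype(np.uint8)
    k,l,s,ce=cv2.connectedComponentsWithStats(m); W=pts(c)
    for i in range(1,k):
        if s[i,4]>15:
            p=ce[i]+[u0,v0]; w=W[v0:v1,u0:u1][l==i]; print("peg px",p.round(1),"area",s[i,4],"at z46",plane(c,p,46).round(1),"z",np.nanpercentile(w[:,2],[5,50,95]).round(0))
E
python3 - <<'E'
from h import *
c=dict(np.load("w2.npz")); pegs(c,(258,385,50,130))
W=pts(c);x,y,z=np.moveaxis(W,-1,0); v,u=np.mgrid[0:480,0:640]
m=(z>58)&(z<73)&(v<160)&(u>230)&(u<410); print("rim w",rect(c,m,66)); print("deck z",np.nanmedian(z[60:80,300:340]))
t=dict(np.load("t2.npz")); pegs(t,(172,236,230,268))
W=pts(t);x,y,z=np.moveaxis(W,-1,0); m=(z>58)&(z<71)&(x<612)&(y>50)&(y<320);print("rim t",rect(t,m,66),np.nanmedian(z[235:242,195:215]))
for n,c in(("w",dict(np.load("w2.npz"))),("t",t)):
    W=pts(c);x,y,z=np.moveaxis(W,-1,0); m=(x>615)&(x<690)&(y>110)&(y<165)&(z>100)&(z<250)
    a=np.linalg.svd(np.c_[x[m],z[m]]-[x[m].mean(),z[m].mean()],full_matrices=False)[2][0]; print(n,m.sum(),"lid angle",np.pi-np.arctan2(abs(a[1]),abs(a[0])))
E
```

```text
peg px [287.9  90.6] area 152 at z46 [[531.2 149.7  46. ]] z [34. 50. 55.]
peg px [351.5  90.9] area 151 at z46 [[531.6 228.9  46. ]] z [35. 49. 55.]
rim w ((529.427734375, 190.05010986328125), (189.6768798828125, 146.8316650390625), 89.64224243164062)
deck z 35.16395681788464
peg px [188.1 248.4] area 37 at z46 [[531.3 227.1  46. ]] z [36. 50. 59.]
peg px [220.  248.3] area 34 at z46 [[530.9 146.5  46. ]] z [42. 51. 56.]
rim t ((531.2341918945312, 186.24053955078125), (192.47015380859375, 148.0509033203125), 89.46656799316406) 35.8113114852207
w 3532 lid angle 1.9671427733050262
t 726 lid angle 1.9619264149460127
```

Emit:
play_rows(
  steps=[
    [[-1,-4,0],[0,0,-8]],
    [[-2,-8,0],[0,0,-16]],
    [[-3,-12,0],[0,0,-24]],
    [[-4,-16,0],[0,0,-32]],
    [[-5,-20,0],[0,0,-40]],
    [[-6,-23,0],[0,0,-48]],
    [[-7,-26,0],[0,0,-56]],
    [[-8,-29,0],[0,0,-64]],
    [[-9,-32,0],[0,0,-72]],
    [[-10,-35,0],[0,0,-80]],
    [[-10.7,-38,0],[0,0,-88]],
    [[-10.7,-39,0],[0,0,-96]],
  ],
)

```text
clock: 7.55
tool_pos: [561.6, -203.2, 325.1]
tool_rot: [-2.34, -2.091, 0.002]
ft_force: [-0.4, -0.5, 0.7]
gripper_width: 63.7
```

Emit:
play_rows(
  steps=[
    [[0,0,-1],[0,0,-8]],
    [[0,0,-3],[0,0,-15.4]],
    [[0,0,-4],[0,0,-15.4]],
    [[0,0,-4],[0,0,-15.4]],
    [[0,0,-4],[0,0,-15.4]],
  ],
)

```text
clock: 8.05
tool_pos: [561.7, -203.1, 285.2]
tool_rot: [-2.596, -1.763, 0.002]
ft_force: [-0.2, 0.9, 0.6]
gripper_width: 64.0
```

```bash
python3 - <<'E'
from h import *
s,c=wrist(); np.savez("w3.npz",**c); t=read_camera("top"); np.savez("t3.npz",**t)
M=R.from_rotvec(s["tool_rot"]).as_matrix(); print(s["clock"],s["tool_pos"],"yaw y",np.degrees(np.arctan2(M[1,1],M[0,1])),M[:,2])
W=pts(c);x,y,z=np.moveaxis(W,-1,0); j=(x>450)&(x<670)&(y>-300)&(y<-90)
for l,lo,hi,h in(("bar",170,190,181),("lid",132,148,140),("handle",100,124,120)):
    m=j&(z>lo)&(z<hi); print(l,m.sum(),np.nanmedian(W[m],0).round(1),rect(c,m,h) if m.sum()>9 else"")
cv2.imwrite("pics/w3.png",c["img"][...,::-1])
E
```

```text
8.05 [ 561.7036407  -203.08401821  285.19536999] yaw y -21.636596590667065 [-0.00319669  0.00252882 -0.99999169]
bar 2192 [ 564.7 -199.1  180. ] ((564.243896484375, -200.4599609375), (68.81378936767578, 23.58523941040039), 68.77687072753906)
lid 6311 [ 570.7 -196.   139.1] ((564.3560180664062, -200.60675048828125), (101.2230224609375, 102.07146453857422), 68.4361572265625)
handle 544 [ 589.3 -136.6  117.9] ((589.0816650390625, -136.98390197753906), (36.575225830078125, 13.59977912902832), 68.71582794189453)
```

View pics/w3.png

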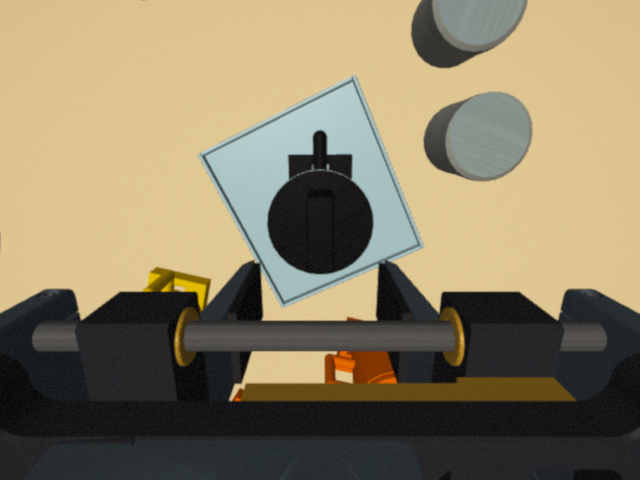

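The wrist view shows the jar below the fingers: bar at (320,230), handle at (320,150), aligned with the jaws. The offset is about 3 mm in x and y. I'm going down to grip.

Emit:
play_rows(
  steps=[
    [[0.26,0.26,-3],[0,0,0.3]],
    [[0.26,0.26,-6],[0,0,0.3]],
    [[0.26,0.26,-9],[0,0,0.3]],
    [[0.26,0.26,-11],[0,0,0.3]],
    [[0.26,0.26,-12.5],[0,0,0.3]],
    [[0.26,0.26,-13.5],[0,0,0.3]],
    [[0.26,0.26,-13.9],[0,0,0.3]],
    [[0.26,0.26,-13.9],[0,0,0.3]],
  ],
)

```text
clock: 8.95
tool_pos: [564.8, -200.7, 147.0]
tool_rot: [-2.593, -1.769, 0.001]
ft_force: [0.0, 0.8, 0.6]
gripper_width: 63.8
```

Emit:
play_rows(
  steps=[
    [[0,0,0],[0,0,0]],
    [[0,0,0],[0,0,0]],
    [[0,0,0],[0,0,0]],
    [[0,0,0],[0,0,0]],
    [[0,0,0],[0,0,0]],
    [[0,0,0],[0,0,0]],
    [[0,0,0],[0,0,0]],
  ],
  fingers=0,
  force=40,
)

```text
clock: 9.65
tool_pos: [564.6, -200.6, 147.0]
tool_rot: [-2.593, -1.769, 0.001]
ft_force: [-0.8, 0.5, 0.1]
gripper_width: 23.7
```

Emit:
play_rows(
  steps=[
    [[0,0,0.5],[0,0,0]],
    [[0,0,1.5],[0,0,0]],
    [[0,0,3],[0,0,0]],
    [[0,0,5],[0,0,0]],
    [[0,0,7],[0,0,0]],
    [[0,0,9],[0,0,0]],
    [[0,0,11],[0,0,0]],
    [[0,0,12],[0,0,0]],
    [[0,0,12],[0,0,0]],
    [[0,0,12],[0,0,0]],
  ],
)

```text
clock: 10.65
tool_pos: [564.3, -200.5, 266.4]
tool_rot: [-2.592, -1.769, 0.002]
ft_force: [-0.9, 0.1, -5.1]
gripper_width: 24.0
```

```bash
python3 - <<'E'
from h import *
s,c=wrist()
M=R.from_rotvec(s["tool_rot"]).as_matrix(); print(s["tool_pos"],s["ft_force"],s["gripper_width"],"yaw",np.degrees(np.arctan2(M[1,1],M[0,1])))
W=pts(c);x,y,z=np.moveaxis(W,-1,0); j=(x>450)&(x<670)&(y>-300)&(y<-90)
h0=s["tool_pos"][2]-147
for l,lo,hi,h in(("lid",132,148,140),("handle",100,124,120)):
    m=j&(z>lo+h0)&(z<hi+h0); print(l,m.sum(),np.nanmedian(W[m],0).round(1),rect(c,m,h+h0) if m.sum()>9 else"")
E
```

```text
[ 564.32285965 -200.47786531  266.36204678] [-0.92553236  0.14503596 -5.06650424] 24.03778702162634 yaw -21.384419707533045
lid 9496 [ 580.1 -174.8  258.7] ((573.9156494140625, -178.57376098632812), (54.41394805908203, 101.9894027709961), 68.69042205810547)
handle 1588 [ 589.9 -138.4  237.5] ((589.4071655273438, -139.2261199951172), (41.12561798095703, 40.95491409301758), 68.62632751464844)
```

Emit:
play_rows(
  steps=[
    [[0,1.5,0],[0,0,1]],
    [[-0.4,5,0],[0,0,3]],
    [[-0.8,9,0],[0,0,5]],
    [[-1.2,13,0],[0,0,7.5]],
    [[-1.6,17,0],[0,0,10]],
    [[-2,21,0],[0,0,12.5]],
    [[-2.4,25,0],[0,0,15]],
    [[-2.7,29,0],[0,0,17]],
    [[-3,33,0],[0,0,19]],
    [[-3.2,36.5,0],[0,0,20.5]],
    [[-3.3,38.5,0],[0,0,21.1]],
    [[-3.3,39,0],[0,0,21.1]],
  ],
)

```text
clock: 11.9
tool_pos: [530.0, 192.2, 265.1]
tool_rot: [-2.22, -2.216, 0.005]
ft_force: [-1.1, -0.8, -4.1]
gripper_width: 23.6
```

Emit:
play_rows(
  steps=[
    [[0,0,-0.5],[0,0,0]],
    [[0,0,-1],[0,0,0]],
    [[0,0,-1],[0,0,0]],
    [[0,0,-1],[0,0,0]],
  ],
)

```text
clock: 12.3
tool_pos: [530.0, 191.4, 254.8]
tool_rot: [-2.221, -2.215, 0.006]
ft_force: [-1.0, -0.7, -5.1]
gripper_width: 24.0
```

```bash
python3 - <<'E'
from h import *
s,c=wrist(); t=read_camera("top"); q=read_camera("scene")
M=R.from_rotvec(s["tool_rot"]).as_matrix(); print(s["clock"],s["tool_pos"],s["ft_force"],s["ft_torque"],s["gripper_width"],"yaw",np.degrees(np.arctan2(M[1,1],M[0,1])),M[:,2])
W=pts(c);x,y,z=np.moveaxis(W,-1,0); h0=s["tool_pos"][2]-147; j=(abs(x-531)<80)&(abs(y-189)<110)
for l,lo,hi,h in(("lid",132,148,140),("handle",100,124,120)):
    m=j&(z>lo+h0)&(z<hi+h0); print(l,m.sum(),rect(c,m,h+h0))
cv2.imwrite("pics/w4.png",np.hstack([c["img"][:300,100:540],q["img"][100:400,250:590]])[...,::-1])
E
```

```text
12.3 [529.95035697 191.37372205 254.8385296 ] [-0.99638119 -0.65969904 -5.09054716] [-0.06576236  0.02267205 -0.01763487] 23.96459689765957 yaw -0.14979964025007758 [-0.00630527  0.00117413 -0.99997943]
lid 9475 ((530.735107421875, 214.9680938720703), (54.410789489746094, 101.93955993652344), 89.99577331542969)
handle 1591 ((530.9010009765625, 256.9570007324219), (41.72340393066406, 42.17769241333008), 89.88768768310547)
```

View pics/w4.png

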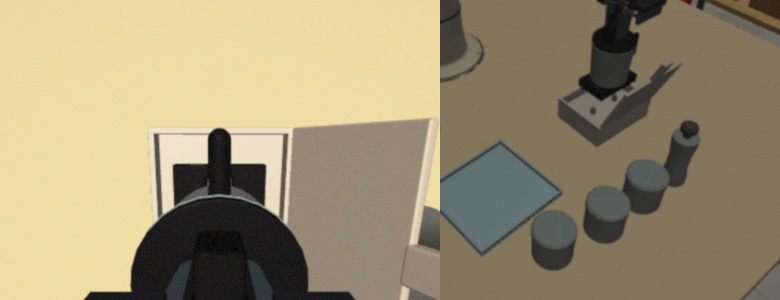

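The wrist part shows the foot (174–266, centre 220) between the base walls (150–292, centre 221). The scene part shows the jar hanging upright over the pegs with the lid open behind it. I'm correcting about 1.5 mm in x, 2 mm in y and the 0.4° tilt.

Emit:
play_rows(
  steps=[
    [[0.15,-0.2,-0.5],[0,-0.4,0]],
    [[0.15,-0.2,-1.5],[0,-0.4,0]],
    [[0.15,-0.2,-2.5],[0,-0.4,0]],
    [[0.15,-0.2,-3.5],[0,-0.4,0]],
    [[0.15,-0.2,-4.3],[0,-0.4,0]],
    [[0.15,-0.2,-5],[0,-0.4,0]],
    [[0.15,-0.2,-5.2],[0,-0.4,0]],
    [[0.15,-0.2,-5.2],[0,-0.4,0]],
    [[0.15,-0.2,-5.2],[0,-0.4,0]],
  ],
)

```text
clock: 13.35
tool_pos: [531.9, 189.8, 203.6]
tool_rot: [2.224, 2.219, 0.004]
ft_force: [0.3, -0.3, -5.2]
gripper_width: 24.0
```

```bash
python3 - <<'E'
from h import *
s=get_state();M=R.from_rotvec(s["tool_rot"]).as_matrix(); print(s["tool_pos"],s["ft_force"],"yaw",np.degrees(np.arctan2(M[1,1],M[0,1])),M[:,2])
E
```

```text
[531.90739871 189.83054082 203.58929619] [ 0.28626954 -0.33917935 -5.24980304] yaw -0.12687681426332584 [ 0.00208568  0.0015914  -0.99999656]
```

Emit:
play_rows(
  steps=[
    [[0,0,-0.3],[0,0,0]],
    [[0,0,-0.6],[0,0,0]],
    [[0,0,-0.9],[0,0,0]],
    [[0,0,-1.2],[0,0,0]],
    [[0,0,-1.2],[0,0,0]],
  ],
)

```text
clock: 13.85
tool_pos: [531.7, 189.8, 191.1]
tool_rot: [-2.224, -2.219, -0.003]
ft_force: [0.4, 0.1, -4.5]
gripper_width: 24.1
```

Emit:
play_rows(
  steps=[
    [[0,0,-0.25],[0,0,0]],
    [[0,0,-0.5],[0,0,0]],
    [[0,0,-0.75],[0,0,0]],
    [[0,0,-1.0],[0,0,0]],
    [[0,0,-1.15],[0,0,0]],
    [[0,0,-1.25],[0,0,0]],
    [[0,0,-1.25],[0,0,0]],
  ],
)

```text
clock: 14.55
tool_pos: [531.6, 189.7, 178.5]
tool_rot: [-2.224, -2.219, -0.003]
ft_force: [-0.2, 1.2, -3.7]
gripper_width: 24.0
```

Slight unloading now; a few more 1 mm rows to reach solid contact.

Emit:
play_rows(
  steps=[
    [[0,0,-0.05],[0,0,0]],
    [[0,0,-0.1],[0,0,0]],
    [[0,0,-0.15],[0,0,0]],
    [[0,0,-0.15],[0,0,0]],
  ],
)

```text
clock: 14.95
tool_pos: [531.8, 189.7, 177.8]
tool_rot: [2.224, 2.219, 0.004]
ft_force: [-2.3, -3.0, 8.0]
gripper_width: 23.9
```

Emit:
play_rows(
  steps=[
    [[0,0,0],[0,0,0]],
    [[0,0,0],[0,0,0]],
    [[0,0,0],[0,0,0]],
    [[0,0,0],[0,0,0]],
    [[0,0,0],[0,0,0]],
    [[0,0,3],[0,0,0]],
    [[0,0,6],[0,0,0]],
    [[0,0,10],[0,0,0]],
    [[0,0,14],[0,0,0]],
    [[0,0,18],[0,0,0]],
    [[0,0,18],[0,0,0]],
    [[0,0,18],[0,0,0]],
  ],
  fingers=60,
)

```text
clock: 16.15
tool_pos: [532.1, 189.8, 358.3]
tool_rot: [2.223, 2.218, 0.006]
ft_force: [-0.1, 0.7, -0.2]
gripper_width: 54.9
```

Emit:
play_rows(
  steps=[
    [[-4,-5,0],[0,0,0]],
    [[-8,-10,0],[0,0,0]],
    [[-10,-15,0],[0,0,0]],
    [[-10,-20,0],[0,0,0]],
    [[-10,-25,0],[0,0,0]],
    [[-10,-25,0],[0,0,0]],
  ],
)

```text
clock: 16.75
tool_pos: [430.7, -62.8, 357.2]
tool_rot: [2.225, 2.217, 0.004]
ft_force: [0.7, 0.5, 0.5]
gripper_width: 54.5
```

```bash
python3 - <<'E'
from h import *
print(get_state()["clock"],get_state()["tool_pos"]); t=read_camera("top"); q=read_camera("scene")
for n,c in(("top",t),("scene",q)):
    W=pts(c);x,y,z=np.moveaxis(W,-1,0); j=(abs(x-531)<75)&(abs(y-189)<100)
    for l,lo,hi,h in(("bar",200,225,212),("lid",163,180,171)):
        m=j&(z>lo)&(z<hi); print(n,l,m.sum(),"z",np.nanmedian(z[m]),rect(c,m,h) if m.sum()>9 else"")
    m=(x>620)&(x<690)&(y>110)&(y<165)&(z>100)&(z<250)
    if m.sum()>50:
        a=np.linalg.svd(np.c_[x[m],z[m]]-[x[m].mean(),z[m].mean()],full_matrices=False)[2][0]; print("lid angle",np.pi-np.arctan2(abs(a[1]),abs(a[0])))
    m=(x>600)&(x<850)&(y>-150)&(y<330)&(z>85)&(z<97)
    k,l,s,ce=cv2.connectedComponentsWithStats(m.astype(np.uint8))
    print([np.nanmedian(W[l==i],0).round() for i in range(1,k) if s[i,4]>200])
cv2.imwrite("pics/f.png",np.hstack([t["img"][80:380,120:440],q["img"][100:400,250:590]])[...,::-1])
E
```

```text
16.75 [430.71506187 -62.820757   357.23500148]
top bar 134 z 211.55414331663684 ((532.4161376953125, 203.32273864746094), (32.18613052368164, 23.485429763793945), 89.32318878173828)
top lid 341 z 170.94189869737056 ((568.2559814453125, 190.65843200683594), (29.945049285888672, 88.03196716308594), 15.051003456115723)
lid angle 1.9650714841091526
[array([780.,  52.,  92.]), array([779., -66.,  92.]), array([610., 184.,  91.])]
scene bar 255 z 209.88701862792402 ((539.882080078125, 179.14276123046875), (79.43697357177734, 33.51070785522461), 89.02392578125)
scene lid 664 z 169.82806034182698 ((539.9301147460938, 177.47622680664062), (102.7723159790039, 99.69644927978516), 34.98750686645508)
lid angle 1.925413202736847
[array([785.,  51.,  90.]), array([784., -69.,  91.])]
```

View pics/f.png

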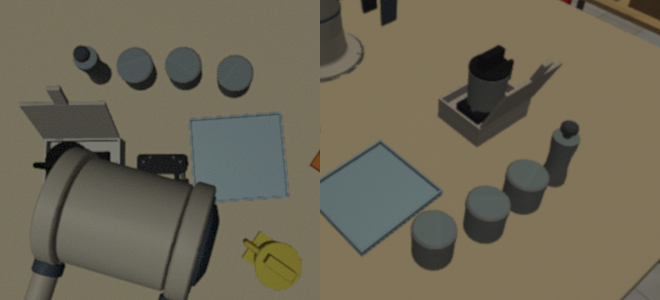

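The final views show the jar upright and down inside the base with its bar top at z ≈ 211.5 (212 expected). The lid is open and the containers and grinder are in place.

```bash
python3 -c "
from workcell import *
print(job_done())"
```

```text
the job is handed in; nothing more can be done
None
```

I opened the lid by its tab to its stop and let go. I then gripped the jar by its top bar, turned it so its handle points to +y, and lowered it onto the pegs in small steps. I handed the job in at about 17 s of the 62 s allowed.

**Seating:** the jar touched down with about 13 N. After release, the top of its bar measured 211.6 mm in the top view and 209.9 mm in the scene view. Fully home would be 212 mm, and the scene camera reads about 1–2 mm low throughout.

**Lid:** it measured 1.97 rad in the top view and 1.93 rad in the scene view; the stop is at 1.95.

**Other objects:** two of the containers measured unmoved to within about 1 mm. I checked the third container and the grinder only by eye in the last picture, where they looked undisturbed. The gripper ended clear of everything.

**Disagreements:** the cameras differed by 2–4 mm in position, so I used the wrist camera, which agreed with where the fingers closed on the tab. In the last top view the arm hid part of the jar, so I could not measure its final sideways position there.

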